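Goldsmith's bench: put each stone pot in its job tray

TASK

Pick out the four round black pots that hold a coloured cut stone and stand each one upright, flat on the lining, in the small wooden tray whose lining has the same colour as its stone; set them down gently, do not drop them. Leave the empty round pot and the square ring box where they are.

Things in the scene. Friction and masses are not known exactly. Their poses are not given: they have to be found in the camera images.
- pot_red: loose round black stone pot, 38 mm diameter, 34 mm high, 60 to 130 g, a solid piece standing upright; white foam disc on top with a red eight-sided cut stone, 27 mm across, which rises 7 mm above the rim. Origin: centre of its underside; z up along its axis. Grip it across its diameter from above.
- pot_green: loose round black stone pot, 38 mm diameter, 34 mm high, 60 to 130 g, a solid piece standing upright; white foam disc on top with a green eight-sided cut stone, 27 mm across, which rises 7 mm above the rim. Origin: centre of its underside; z up along its axis. Grip it across its diameter from above.
- pot_blue: loose round black stone pot, 38 mm diameter, 34 mm high, 60 to 130 g, a solid piece standing upright; white foam disc on top with a blue eight-sided cut stone, 27 mm across, which rises 7 mm above the rim. Origin: centre of its underside; z up along its axis. Grip it across its diameter from above.
- pot_yellow: loose round black stone pot, 38 mm diameter, 34 mm high, 60 to 130 g, a solid piece standing upright; white foam disc on top with a yellow eight-sided cut stone, 27 mm across, which rises 7 mm above the rim. Origin: centre of its underside; z up along its axis. Grip it across its diameter from above.
- tray_red: shallow square tray of pale wood, fixed to the bench, 68 x 68 mm outside, walls 4 mm thick and 10 mm high, with a red lining on its inner floor (60 x 60 mm, 5 mm above the bench). Origin: centre of its underside, on the bench top; x and y along its sides, z up.
- tray_green: shallow square tray of pale wood, fixed to the bench, 68 x 68 mm outside, walls 4 mm thick and 10 mm high, with a green lining on its inner floor (60 x 60 mm, 5 mm above the bench). Origin: centre of its underside, on the bench top; x and y along its sides, z up.
- tray_blue: shallow square tray of pale wood, fixed to the bench, 68 x 68 mm outside, walls 4 mm thick and 10 mm high, with a blue lining on its inner floor (60 x 60 mm, 5 mm above the bench). Origin: centre of its underside, on the bench top; x and y along its sides, z up.
- tray_yellow: shallow square tray of pale wood, fixed to the bench, 68 x 68 mm outside, walls 4 mm thick and 10 mm high, with a yellow lining on its inner floor (60 x 60 mm, 5 mm above the bench). Origin: centre of its underside, on the bench top; x and y along its sides, z up.
- pot_empty: loose round black pot of the same size (38 mm diameter, 34 mm high) but with plain grey foam and no stone; stays where it is. Origin: centre of its underside.
- ring_box: loose square dark-wood ring box, 42 x 42 mm, 30 mm high, with white foam and a small red stone (21 mm across, rising 6 mm above the rim); stays where it is. Origin: centre of its underside. Unlisted among these things: a steel block 56 x 56 x 16 mm, a black charcoal block 64 x 46 x 22 mm and a brass bangle 66 mm wide, 8 mm high.

How it is judged:
At the end, for the whole second after the job is handed in: Each stone pot stands in the tray of its own colour: within 16 mm of the tray's centre, underside on the lining (2 to 8 mm above the bench), tilt under 0.1 rad, released, at rest. Empty pot and ring box upright, within 20 mm of where they began (horizontal distance between pot_red and tray_red below 0.016 m and z of pot_red in the frame of tray_red between 0.002 and 0.008 m and angle between each of pot_red, pot_green, pot_blue, pot_yellow, pot_empty, ring_box's own z axis and vertical below 0.1 rad and linear speed of each of pot_red, pot_green, pot_blue, pot_yellow below 0.02 m/s and horizontal distance between pot_green and tray_green below 0.016 m and z of pot_green in the frame of tray_green between 0.002 and 0.008 m and horizontal distance between pot_blue and tray_blue below 0.016 m and z of pot_blue in the frame of tray_blue between 0.002 and 0.008 m and horizontal distance between pot_yellow and tray_yellow below 0.016 m and z of pot_yellow in the frame of tray_yellow between 0.002 and 0.008 m and distance of each of pot_empty, ring_box from where it was at the start of the episode below 0.02 m); the robot touches nothing.
It fails at once if a stone pot is dropped or thrown (faster than 0.7 m/s while not held, a fall of about 25 mm) ((linear speed of pot_red above 0.7 m/s and contact force between the fingers and pot_red below 0.05 N) or (linear speed of pot_green above 0.7 m/s and contact force between the fingers and pot_green below 0.05 N) or (linear speed of pot_blue above 0.7 m/s and contact force between the fingers and pot_blue below 0.05 N) or (linear speed of pot_yellow above 0.7 m/s and contact force between the fingers and pot_yellow below 0.05 N)).
It fails at once if the empty pot or the ring box is moved by more than 20 mm (distance of any of pot_empty, ring_box from where it was at the start of the episode above 0.02 m).
It also fails if it takes over 88 s, if anything falls off the work surface, if the arm or the gripper's body presses on something with over 40 N, if the wrist force passes 120 N, or if a joint passes its speed limit or range.

ROBOT

A 6-joint arm with a two-finger parallel gripper is mounted at the origin on the work surface. World frame = base frame: x ahead of the robot, y to its left, z up, the work surface at z = 0. Lengths are in m, angles in rad, forces in N, time in s.
With the tool pointing down it reaches from about 0.275 to 0.75 m from the base axis. Payload 10.2 kg.
Tool frame: the origin (TCP) lies at the very end of the fingers, on their centre line; the grasp point (between the pads) lies env.tcp_to_grasp behind it (env.tcp_to_grasp is the distance from the TCP to the grasp point, in m); z points along the fingers, y is the direction in which the jaws open and shut (so a half turn about z gives the same grasp; the last joint's range is limited). The gripper opens to 88 mm and grips with 3 to 60 N. Pads are 18 mm wide; open, the fingers measure 123 mm over their backs; the gripper's body (75 mm by 187 mm) begins 45 mm behind the grasp point.
Start: joints at [0.901, 0.313, 1.498, -0, 1.331, -0.223], TCP at [0.227, 0.473, 0.211] pointing down, gripper open.
Joint ranges: [-2.94, 2.94], [-0.97, 2.17], [0.19, 2.56], [-1.23, 4.37], [0.02, 3.11], [-2.88, 2.88]. Speed limits (rad/s): [2.39, 2.39, 3.01, 3.14, 3.14, 3.14].

INTERFACE

Orientations are given as a unit quaternion [w, x, y, z].
In Python, from cell import env gives the robot as it stands. The module is installed in compiled form; this text tells all that it offers. Calls block until the motion is done:
- env.movep(position, orientation): joint-space move of the TCP to a pose.
- env.movel(position, frame=None, feed=0.15, force_limit=None): straight line of the TCP; frame=None keeps the orientation; feed is the mean speed in m/s. With force_limit (N) it stops when the force on the tool has changed by that much, and returns True; else False.
- env.move_joints(angles): joint-space move.
- env.command_gripper(opening): opening from 0.0 (shut) to 1.0 (fully open); the grip force is fixed at half the most; returns when the fingers have stopped.
- env.dwell(seconds).
- env.inverse_kinematics(position, orientation): joint angles nearest the present ones, or None.
- env.get_state(): the state.
- env.get_image(name): name is "scene" or "top"; returns a dict with "image" (420x560x3 uint8, red, green, blue), "camera_matrix" (3x3 intrinsics, pixels), "D" ([k1, k2, p1, p2, k3] as OpenCV has them; the pictures are not rectified), "extrinsics" (4x4, takes a point from camera to world coordinates). Camera axes: x right, y down, z forward; pixel columns grow to the right and rows downward; lengths in m; the calibration is good to about 2 mm. A picture is of the moment at which its call begins. There is no depth.
A pose or a line that the arm cannot do raises env.PlanningError and nothing moves.
- env.job_done(): hands the job in, once; it reports no verdict.
The state is a dict: "t": time; "joint_pos": joint angles; "qd": joint speeds; "joint_efforts": joint torques, N m; "eef_pos": TCP position; "eef_rot": TCP orientation; "contact_force": force on the tool from outside, world axes, zero at the start; "ft_torque": the same for the moment, N m; "gripper_width": opening from 0.0 (shut) to 1.0 (fully open).
Only numpy, scipy, OpenCV 4.12 (cv2) and the standard library are available. Lean on these libraries where they do the work, as an engineer would, in place of code of your own. Each camera call takes 0.05 s, during which the arm holds its last target.

## Working session

There is one attempt and no reset: what is moved stays moved. The work goes in short steps, each a Python script; the robot and the scene stay as the last script left them, time stands still between calls to the robot, and variables do not carry over. Pictures are saved under pics/ and viewed, and the job is handed in when it is done.

```bash
mkdir -p pics
python3 - <<'E'
from cell import env
import cv2,numpy as np
s=env.get_state();print(s['t'],s['eef_pos'],s['eef_rot'],s['gripper_width'],env.tcp_to_grasp)
for n in("top","scene"):
    d=env.get_image(n);cv2.imwrite(f"pics/{n}0.png",cv2.cvtColor(d["image"],cv2.COLOR_RGB2BGR))
    print(d["camera_matrix"],d["D"],d["extrinsics"])
E
```

```text
0.0 [0.22668179 0.47323782 0.21077601] [-2.71101050e-04  2.21549479e-01  9.75148930e-01 -5.65376057e-04] 1.003936482543589 0.0187
[[394.91804148   0.         278.2875615 ]
 [  0.         394.91804148 213.40847733]
 [  0.           0.           1.        ]] [-0.03410569  0.          0.          0.          0.        ] [[ 0.0105856  -0.98125716  0.19241189  0.3898545 ]
 [-0.99949551 -0.01614543 -0.02735047  0.01260508]
 [ 0.02994441 -0.1920253  -0.98093303  0.9607531 ]
 [ 0.          0.          0.          1.        ]]
[[401.15576981   0.         282.2462671 ]
 [  0.         401.15576981 207.79373255]
 [  0.           0.           1.        ]] [0.0077181 0.        0.        0.        0.       ] [[-0.62330329  0.46010565 -0.63229407  1.04694091]
 [ 0.78196453  0.36161844 -0.50770423  0.4012713 ]
 [-0.00494839 -0.81088525 -0.58518426  0.50087322]
 [ 0.          0.          0.          1.        ]]
```

View pics/top0.png

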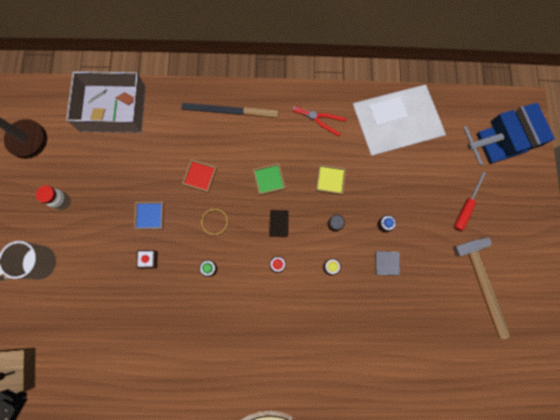

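View pics/scene0.png

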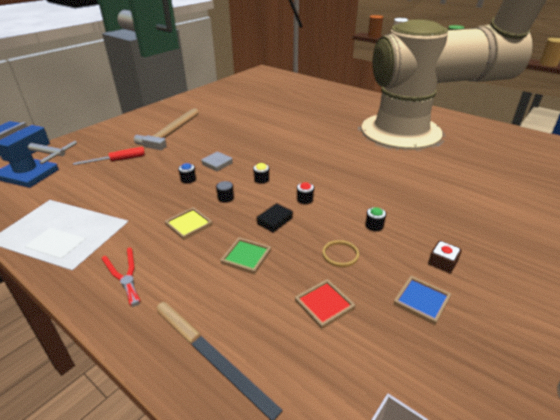

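The top view shows the trays at red (199,175), green (269,179), yellow (331,180) and blue (149,215). The stone pots are at green (207,268), red (278,265), yellow (333,267) and blue (388,223). The empty pot is at (337,222), and the ring box, with its red stone, is at (147,259).

```bash
cat > h.py <<'E'
import cv2,numpy as np
from cell import env
def ray(d,uv):
    p=cv2.undistortPoints(np.float64([[uv]]),d["camera_matrix"],np.float64(d["D"]))[0,0]
    T=np.array(d["extrinsics"]);r=T[:3,:3]@[p[0],p[1],1];return T[:3,3],r/np.linalg.norm(r)
def onz(d,uv,z):
    o,r=ray(d,uv);return o+r*(z-o[2])/r[2]
def proj(d,P):
    T=np.linalg.inv(d["extrinsics"]);rv=cv2.Rodrigues(T[:3,:3])[0]
    return cv2.projectPoints(np.float64([P]),rv,T[:3,3],d["camera_matrix"],np.float64(d["D"]))[0][0,0]
HUE={'red':[(0,8),(172,180)],'green':[(48,75)],'blue':[(103,125)],'yellow':[(24,34)]}
def blobs(d,c,minA=25):
    h=cv2.cvtColor(d["image"],cv2.COLOR_RGB2HSV);m=np.zeros(h.shape[:2],np.uint8)
    for a,b in HUE[c]: m|=cv2.inRange(h,(a,130,90),(b,255,255))
    n,l,s,ce=cv2.connectedComponentsWithStats(m)
    out=[]
    for i in range(1,n):
        if s[i,4]>=minA:
            mm=(l==i).astype(np.uint8);ct=cv2.findContours(mm,0,1)[0][0]
            out.append((ce[i],s[i,4],cv2.minAreaRect(ct)))
    return out
def tri(d1,u1,d2,u2):
    o1,r1=ray(d1,u1);o2,r2=ray(d2,u2)
    t=np.linalg.lstsq(np.c_[r1,-r2],o2-o1,rcond=None)[0]
    a=o1+r1*t[0];b=o2+r2*t[1];return (a+b)/2,np.linalg.norm(a-b)
E
python3 - <<'E'
from h import *
t=env.get_image("top");s=env.get_image("scene")
np.set_printoptions(precision=4,suppress=True)
for c in HUE:
    sb=blobs(s,c)
    for ce,A,r in blobs(t,c):
        if not(130<ce[0]<410 and 150<ce[1]<290): continue
        z=.005 if A>250 else .040
        P=onz(t,ce,z);u=proj(s,P)
        b=min(sb,key=lambda b:np.linalg.norm(b[0]-u))
        print(c,ce,A,r[1],round(r[2],1),'P',P,'tri',*tri(t,ce,s,b[0]),b[1],'sceneZ',onz(s,b[0],z)[:2])
# empty pot: dark blob, grey top
for n,uv,z in(('empty',(337,222),.034),('ringbox',(147,259),.033),('charcoal',(279,223),.022),('steel',(388,263),.016),('bangle',(214,222),.004)):print(n,onz(t,uv,z))
im=t["image"][150:290,120:420];cv2.imwrite("pics/crop.png",cv2.cvtColor(cv2.resize(im,(780,364),interpolation=cv2.INTER_CUBIC),cv2.COLOR_RGB2BGR))
E
```

```text
red [199.1041 175.3874] 586 (24.665767669677734, 24.34954071044922) 18.4 P [0.671  0.1853 0.005 ] tri [0.6709 0.1846 0.0065] 0.0009455042286379317 1066 sceneZ [0.67   0.1835]
red [144.7714 258.4286] 35 (5.0, 6.0) 90.0 P [0.4593 0.2945 0.04  ] tri [0.4601 0.2966 0.032 ] 0.0008507466854360952 49 sceneZ [0.4704 0.298 ]
red [277.1515 263.9394] 66 (8.0, 8.0) 90.0 P [ 0.451  -0.0117  0.04  ] tri [ 0.4516 -0.0126  0.0385] 0.0019474171937530636 60 sceneZ [ 0.454 -0.012]
green [268.6463 178.0732] 410 (20.615528106689453, 20.858062744140625) 76.0 P [0.6673 0.0111 0.005 ] tri [0.6666 0.011  0.0079] 0.0004123680192373023 539 sceneZ [0.6645 0.0085]
blue [148.2446 214.9237] 511 (22.0, 23.0) 90.0 P [0.5683 0.3046 0.005 ] tri [0.568  0.3035 0.0075] 0.0007660766732418332 912 sceneZ [0.5658 0.3027]
blue [388.2885 222.2885] 52 (7.0, 7.0) 90.0 P [ 0.5531 -0.2766  0.04  ] tri [ 0.5542 -0.2782  0.0369] 0.001449856399928308 35 sceneZ [ 0.5577 -0.2745]
yellow [330.5188 178.9195] 559 (24.673961639404297, 23.24000358581543) 8.5 P [ 0.6681 -0.1449  0.005 ] tri [ 0.6678 -0.145   0.0081] 0.0016428585380866784 490 sceneZ [ 0.6657 -0.1494]
yellow [332.4    266.0667] 60 (7.77817440032959, 7.77817440032959) 45.0 P [ 0.4476 -0.1404  0.04  ] tri [ 0.4482 -0.1414  0.0392] 0.0019885104479174056 45 sceneZ [ 0.4496 -0.1414]
empty [ 0.553  -0.1541  0.034 ]
ringbox [0.4586 0.2914 0.033 ]
charcoal [ 0.5504 -0.0155  0.022 ]
steel [ 0.4579 -0.2793  0.016 ]
bangle [0.5535 0.1432 0.004 ]
```

View pics/crop.png

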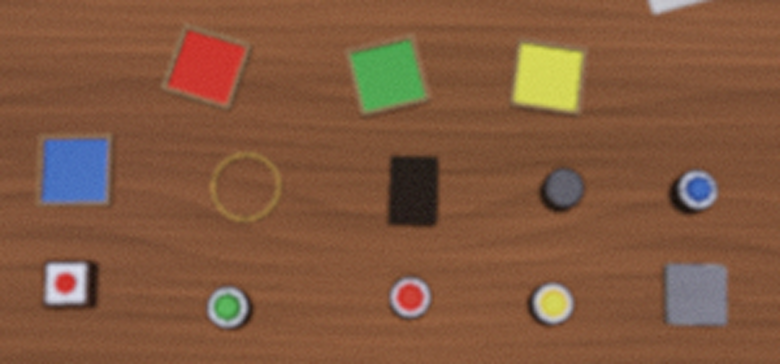

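All trays and stones triangulate at plausible heights (linings 6–8 mm, stones 37–39 mm). The exception is green: its stone fell outside the mask. I'll loosen that mask, then do red first as a trial.

```bash
cat >> h.py <<'E'
TR={'red':(.6705,.185),'green':(.6668,.011),'blue':(.568,.304),'yellow':(.668,-.145)}
Q=[0,1,0,0]
def job(c,pot):
    x,y=pot;X,Y=TR[c];zg=.0085
    env.movep([x,y,.12],Q);env.command_gripper(.75)
    print('hit',env.movel([x,y,zg],feed=.12,force_limit=8),env.get_state()['eef_pos'])
    env.command_gripper(0);w=env.get_state()['gripper_width'];print('width mm',w*88)
    if not .034<w*.088<.042: print('BAD GRASP');return
    env.movel([x,y,.12],feed=.15);env.movep([X,Y,.12],Q)
    env.movel([X,Y,.03],feed=.15)
    print('touch',env.movel([X,Y,.0125],feed=.03,force_limit=4),env.get_state()['eef_pos'],env.get_state()['gripper_width']*88)
    env.command_gripper(.75);env.movel([X,Y,.12],feed=.15);print('t',env.get_state()['t'])
E
python3 - <<'E'
from h import *
np.set_printoptions(precision=4,suppress=True)
t=env.get_image("top");s=env.get_image("scene")
out=[]
for d,(u,v) in((t,(207,268)),(s,(376,213))):
    h=cv2.cvtColor(d["image"],cv2.COLOR_RGB2HSV);m=cv2.inRange(h,(40,80,50),(85,255,255))
    n,l,st,ce=cv2.connectedComponentsWithStats(m)
    i=min(range(1,n),key=lambda i:np.hypot(*(ce[i]-(u,v))));print(ce[i],st[i,4],onz(d,ce[i],.04));out.append(ce[i])
print('green pot',*tri(t,out[0],s,out[1]))
job('red',(.452,-.012))
d=env.get_image("top");cv2.imwrite("pics/top1.png",cv2.cvtColor(d["image"],cv2.COLOR_RGB2BGR))
d=env.get_image("scene");cv2.imwrite("pics/scene1.png",cv2.cvtColor(d["image"],cv2.COLOR_RGB2BGR))
E
```

```text
[206.8406 267.6812] 69 [0.4402 0.1504 0.04  ]
[376.1429 210.8   ] 70 [0.4443 0.1507 0.04  ]
green pot [0.4407 0.1501 0.0376] 0.0015302628345625578
hit False [ 0.4524 -0.0121  0.009 ]
width mm 0.20701570173224967
BAD GRASP
```

View pics/scene1.png

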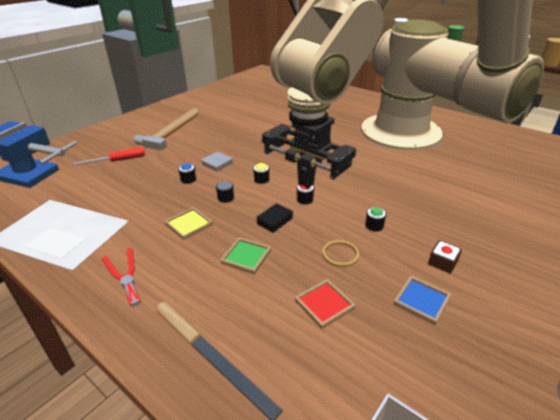

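The jaws shut on nothing (0.2 mm). In the scene view the fingers appear behind the pot. I'll look closer before moving.

Run:
```python
import cv2,numpy as np
a=cv2.imread("pics/scene1.png")[110:250,230:390];b=cv2.imread("pics/top1.png")[200:340,200:360]
cv2.imwrite("pics/c1.png",np.hstack([cv2.resize(x,(400,350),interpolation=cv2.INTER_CUBIC) for x in(a,b)]))
from h import *
s=env.get_state();print(s['eef_pos'],s['eef_rot'],s['contact_force'],s['t'],s['joint_pos'])
for n in('top','scene'):
  d=env.get_image(n);print(n,proj(d,s['eef_pos']),[ (b[0],b[1]) for b in blobs(d,'red') if (abs(b[0][0]-290)<25 and abs(b[0][1]-230)<50)])
```

```text
[ 0.45201363 -0.01201832  0.00851016] [ 8.57556392e-06  1.00000000e+00 -5.42818261e-07  1.41864592e-05] [ 0.43502904 -0.20469945  0.05654153] 4.975 [-2.86702732e-01  4.46203767e-01  1.92911747e+00 -1.21532781e-05
  7.66239348e-01  1.28410344e+00]
top [276.93453793 264.3786477 ] []
scene [305.22934618 196.81012538] []
```

View pics/c1.png

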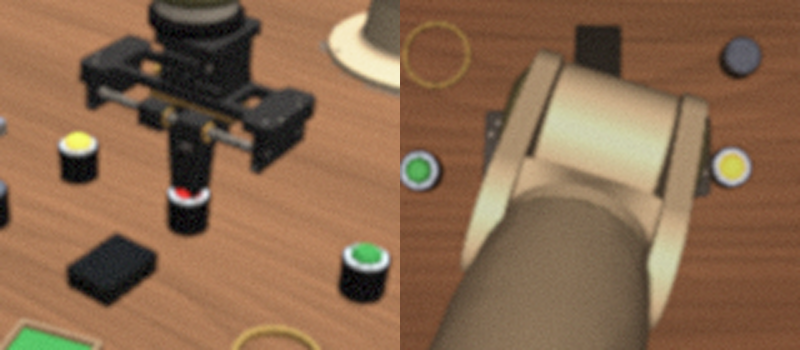

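Run:
```python
from h import *
np.set_printoptions(precision=4,suppress=True)
env.movel([.452,-.012,.12],feed=.15)
s=env.get_state();p=s['eef_pos'];print(p,s['contact_force'],s['gripper_width'])
o=[]
for n in('scene',):
    d=env.get_image(n);u=proj(d,p);print(u)
    im=cv2.cvtColor(d["image"],cv2.COLOR_RGB2BGR)
    i0=cv2.imread("pics/scene0.png")
    for b in blobs(d,'red',20):
        if abs(b[0][0]-305)<30: print('red now',b[0],b[1])
    cv2.circle(im,tuple(int(round(k)) for k in u),2,(0,255,0),-1)
    cv2.imwrite("pics/c2.png",np.hstack([cv2.resize(x[90:230,230:390],(400,350),interpolation=cv2.INTER_CUBIC) for x in(im,i0)]))
```

```text
[ 0.4516 -0.0119  0.1193] [ 0.1159 -0.2878  0.385 ] 0.005150736596153496
[306.9946 151.3351]
red now [305. 185.] 59
red now [324.4774 301.8985] 1064
```

View pics/c2.png

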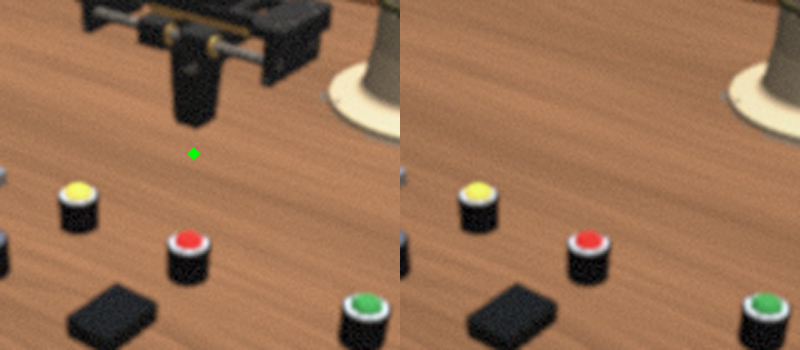

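The pot has not moved, and the fingertips show about 11 px above where the reported TCP projects. The real tip is therefore either about 30 mm higher than reported or offset horizontally. A gentle touch on bare bench will tell which.

Run:
```python
from h import *
np.set_printoptions(precision=4,suppress=True)
env.movep([.36,.06,.06],Q)
s0=env.get_state()
d=env.get_image("scene");im0=d["image"].copy()
hit=None
try:
    env.movel([.36,.06,.015],feed=.1,force_limit=4)
    hit=env.movel([.36,.06,-.045],feed=.02,force_limit=4)
except env.PlanningError as e: print('PE',e)
s=env.get_state();p=s['eef_pos'];print(hit,p,s['contact_force'],s['t'])
d=env.get_image("scene");u=proj(d,p);print(u)
im=cv2.cvtColor(d["image"],cv2.COLOR_RGB2BGR)
u=u.astype(int);cv2.circle(im,tuple(int(v) for v in u),1,(0,255,0),-1)
cv2.imwrite("pics/c3.png",cv2.resize(im[u[1]-80:u[1]+60,u[0]-80:u[0]+80],(800,600)[:2] and (640,560),interpolation=cv2.INTER_CUBIC))
```

```text
True [ 0.3601  0.06   -0.027 ] [-2.256 -0.29   7.969] 9.1833
[353.9927 202.7955]
```

View pics/c3.png

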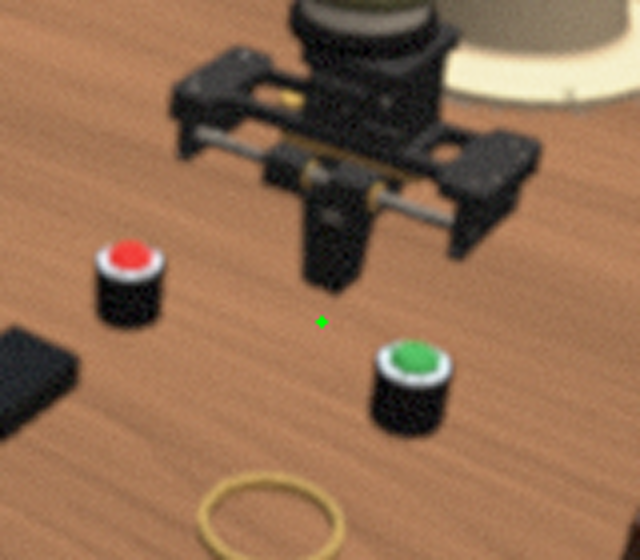

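Run:
```python
from h import *
np.set_printoptions(precision=4,suppress=True)
d=env.get_image("scene")
u0=np.array([353-80,202-80])
for k in((305,278),(335,292),(362,270),(333,270)): print(k,onz(d,u0+np.array(k)/4,0))
env.movel([.36,.06,.06],feed=.15)
print(env.get_state()['contact_force'],env.get_state()['t'])
```

```text
(305, 278) [0.3632 0.0464 0.    ]
(335, 292) [0.3651 0.0669 0.    ]
(362, 270) [0.3361 0.0676 0.    ]
(333, 270) [0.3462 0.0547 0.    ]
[ 0.5896  0.1088 -0.0698] 10.0167
```

Contact came at a reported z of −0.027, so the true fingertips are about 27 mm above the reported TCP. That also explains why the jaws closed above the rim. I'll check for an x/y offset using the earlier free-air picture.

Run:
```python
from h import *
np.set_printoptions(precision=4,suppress=True)
d=env.get_image("scene")
print('A expected centre .4516 -.0119')
for k in((175,118),(197,128),(215,117)): print(onz(d,(230+k[0]/2.5,90+k[1]/2.5),.1193+.0268))
# finger tip now: open jaws, view
env.movep([.36,.06,.10],Q);env.command_gripper(.75)
p=env.get_state()['eef_pos'];d=env.get_image("scene");im=cv2.cvtColor(d["image"],cv2.COLOR_RGB2BGR)
c=proj(d,p+np.array([0,0,.0268])).astype(int);o=c-[60,50]
im2=cv2.resize(im[o[1]:o[1]+100,o[0]:o[0]+120],(720,600),interpolation=cv2.INTER_CUBIC)
for sy in(-1,1):
  for dx in(-.009,.009):
    q=(proj(d,p+np.array([dx,sy*.033,.0268]))-o+.5)*6
    cv2.circle(im2,tuple(int(v) for v in q),2,(0,255,0),-1)
print(p,o);cv2.imwrite("pics/c4.png",im2)
```

```text
A expected centre .4516 -.0119
[ 0.4533 -0.0288  0.1461]
[ 0.457  -0.0047  0.1461]
[ 0.4322 -0.0047  0.1461]
[0.36 0.06 0.1 ] [301  91]
```

View pics/c4.png

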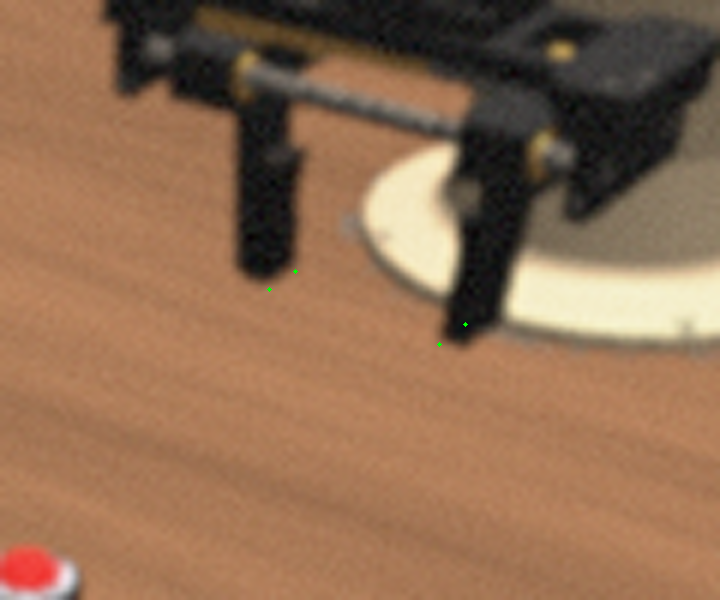

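In x and y the fingers match to about 3 mm, so the error is essentially 27 mm along the tool axis. I'll correct z for it and retry red.

```bash
cat >> h.py <<'E'
DZ=.0268
def job(c,pot,off=(0,0)):
    x,y=np.add(pot,off);X,Y=np.add(TR[c],off)
    H=.08
    env.movep([x,y,H-.01],Q);env.command_gripper(.75)
    hit=env.movel([x,y,.0085-DZ],feed=.1,force_limit=8);p=env.get_state()['eef_pos'];print(c,'hit',hit,p)
    if hit: return False
    env.command_gripper(0);w=env.get_state()['gripper_width'];print('width mm',w*88)
    if not .034<w*.088<.042: print('BAD GRASP');return False
    env.movel([x,y,H],feed=.15);env.movep([X,Y,H],Q)
    env.movel([X,Y,.026-DZ],feed=.12)
    print('touch',env.movel([X,Y,.0115-DZ],feed=.02,force_limit=4),env.get_state()['eef_pos'],env.get_state()['gripper_width']*88)
    env.command_gripper(.75);env.movel([X,Y,H],feed=.15);print('t',env.get_state()['t']);return True
E
python3 - <<'E'
from h import *
np.set_printoptions(precision=4,suppress=True)
job('red',(.452,-.012))
d=env.get_image("scene");im=cv2.cvtColor(d["image"],cv2.COLOR_RGB2BGR);cv2.imwrite("pics/scene5.png",im)
for b in blobs(d,'red',15): print(b[0],b[1],onz(d,b[0],.044))
E
```

```text
red hit False [ 0.4523 -0.0121 -0.0179]
width mm 37.25879816276547
touch True [ 0.6703  0.185  -0.0131] 36.99797571297592
t 18.525
[126.6501 153.3691] 363 [ 0.6096 -0.4283  0.044 ]
[130.0579 260.8053] 190 [ 0.825  -0.0992  0.044 ]
[446.5 249.5] 46 [0.4758 0.2989 0.044 ]
[111.1256 267.4396] 207 [ 0.8531 -0.1099  0.044 ]
[325.9843 286.8425] 127 [0.6733 0.186  0.044 ]
[131.5659 294.3721] 129 [ 0.8665 -0.0345  0.044 ]
[323.7592 305.9719] 569 [0.7065 0.2041 0.044 ]
```

View pics/scene5.png

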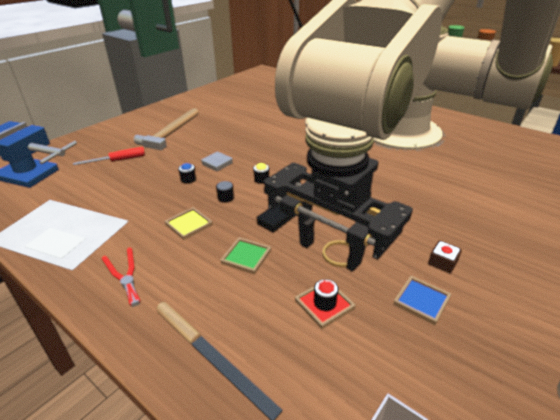

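Red now stands in the red tray at scene (326,287), and the ray cast puts it about 3 mm from the tray centre. I'll do the others the same way.

Run:
```python
from h import *
np.set_printoptions(precision=4,suppress=True)
ok=job('green',(.441,.1503)) and job('yellow',(.448,-.141)) and job('blue',(.554,-.2773))
if ok: env.movep([.30,-.30,.15],Q)
for n in('top','scene'):
    d=env.get_image(n);cv2.imwrite(f"pics/{n}6.png",cv2.cvtColor(d["image"],cv2.COLOR_RGB2BGR))
print(env.get_state()['t'])
```

```text
green hit False [ 0.4414  0.1503 -0.0178]
width mm 36.90916000491547
touch True [ 0.6667  0.011  -0.0131] 37.390281807643326
t 25.925
yellow hit False [ 0.4483 -0.1412 -0.0178]
width mm 37.115709122788736
touch True [ 0.6679 -0.1449 -0.0131] 37.17580433219585
t 33.2417
blue hit False [ 0.5544 -0.2776 -0.0176]
width mm 37.64831360686623
touch True [ 0.5679  0.304  -0.0131] 36.86849989523865
t 41.4583
43.925
```

View pics/top6.png

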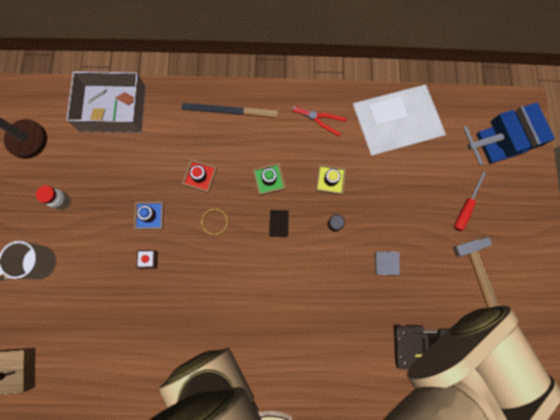

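View pics/scene6.png

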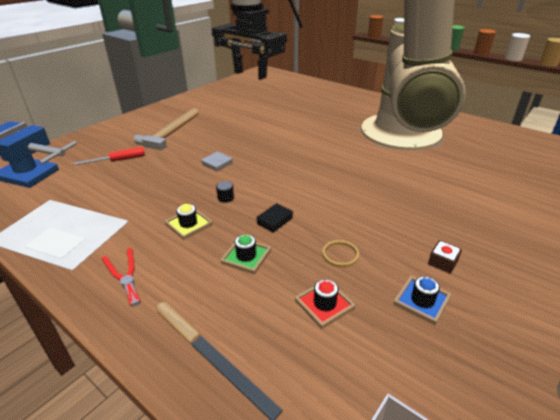

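All four pots stand in their own trays. In the top view they are at red (198,173), green (269,176), yellow (333,177) and blue (145,213). The empty pot (337,222) and ring box (147,259) look untouched. One numeric check first, then I'll hand in.

Run:
```python
from h import *
np.set_printoptions(precision=4,suppress=True)
d=env.get_image("top");h=cv2.cvtColor(d["image"],cv2.COLOR_RGB2HSV)
for c,u in(('red',(198,173)),('green',(269,176)),('yellow',(333,177)),('blue',(145,213))):
    m=cv2.inRange(h,(0,0,140),(180,75,255));w=np.zeros_like(m);cv2.circle(w,u,13,255,-1);m&=w
    pts=cv2.findNonZero(m);(x,y),r=cv2.minEnclosingCircle(pts)
    P=onz(d,(x,y),.039);print(c,(x,y),r,P,'err mm',1000*np.hypot(*(P[:2]-TR[c])))
a=cv2.imread("pics/top0.png").astype(int);b=cv2.imread("pics/top6.png").astype(int)
for n,(x,y) in(('empty',(337,222)),('ring',(147,259))): print(n,np.abs(a-b)[y-14:y+14,x-14:x+14].mean(),' bench ref',np.abs(a-b)[300:328,300:328].mean())
env.job_done();print(env.get_state()['t'])
```

```text
red (196.65789794921875, 171.34210205078125) 7.168923377990723 [0.6711 0.1855 0.039 ] err mm 0.8000578174650246
green (269.0, 174.0) 7.280210018157959 [0.6677 0.0105 0.039 ] err mm 1.040616579399252
yellow (332.9285583496094, 175.07142639160156) 7.231704235076904 [ 0.6681 -0.1454  0.039 ] err mm 0.38224418924979175
blue (143.74658203125, 212.17123413085938) 7.5170512199401855 [0.5684 0.3053 0.039 ] err mm 1.3836961094137938
empty 2.917091836734694  bench ref 3.066751700680272
ring 3.0314625850340136  bench ref 3.066751700680272
the job is handed in; nothing more can be done
the job is handed in; nothing more can be done
```

All four stone pots are standing in the trays of their own colour, and I handed the job in at about 44 s of the 88 s allowed.

**First grasp failed:** the jaws closed on nothing above the red pot, without moving it. A light touch on the bare bench showed the real fingertips sit about 27 mm above the reported tool point. In x and y they agreed with the pictures only to about 3 mm, which I left uncorrected. With z corrected, all four picks gripped at about 37 mm, and each pot touched down on its lining at the expected height before release.

**Last checks:**
- **Position:** in the top view the pots measured 0.4 to 1.4 mm from their tray centres, against the 16 mm allowed. The tray centres came from the same camera calibration, which is good to about 2 mm. The scene camera put red about 4 mm from its tray centre, so the two views disagree by a few mm.
- **Upright:** the pots look upright in both views, but I did not measure tilt.
- **Empty pot and ring box:** the areas around them changed no more than bare bench between the first and last top pictures, so they have not moved.
- **Arm:** it was parked clear of everything with the gripper open. No verdict was reported.

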